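# Crack a walnut in a lever nutcracker and tray it

## Task

A walnut stands ready in the jaws of the lever nutcracker lying on the patio table. Squeeze the two handles together just until the shell gives with a snap, easing off before the kernel inside is crushed, then let the handles spring open and set the cracked walnut down in the empty acrylic tray. Do the cracking with the nutcracker, not with the bare fingers, leave the nutcracker lying flat on the table, and do not disturb the other things.

Things in the scene. Friction and masses are not known exactly. Their poses are not given: they have to be found in the camera images.
- nutcracker: steel lever nutcracker with black-sleeved handles, lying loose on its side, 175 mm long, 25 mm high. Origin: on the table plane in the middle of its head (16 by 44 mm, 22 mm high), on which the two arms turn on upright pins at y = +14 and -14 mm. x points from the handles to the head (handles to -x), z up. A light spring holds the arms open: handles 66 mm wide outside, jaws 42 mm apart
- nutcracker_l: left (+y) arm of the nutcracker; origin at its pin, axes as the nutcracker's when open. The arms bow out round the walnut; flat heart of the jaw (25 mm high) 46 to 64 mm from the pin, handle sleeve 97 to 175 mm from it
- handle_l (a point): middle of the left handle's sleeve, 140 mm from the pin, 11 mm above the table. Sleeve 78 mm long, 11 mm thick (outer face 5.5 mm outside this point), from 2 to 22 mm above the table, on a smooth foot. Squeezed here, about 1 N a finger moves the arms; the jaws meet the walnut when the handles are 38 to 56 mm wide over their outer faces (walnuts differ, which cannot be seen beforehand)
- handle_r (a point): the same point on the right (-y) handle. After the jaws meet the walnut the force climbs within 4 to 6 mm of closing to a peak of 6 to 10 N a finger; then the shell snaps in and the force falls to 1 or 2 N. 2 to 3 mm further the jaws meet the kernel and the force climbs again; at about 12 N a finger the kernel is crushed: a plain 20 N squeeze crushes it. Close in steps of about 1 mm
- jaws (a point): middle of the gap between the jaws, 55 mm from the nutcracker's origin to -x, 19 mm above the table
- walnut: whole walnut, 38 mm high, 22 g, standing between the jaws on its flat 16 mm foot (origin under it). z up; x through its cheeks (across the jaws; 31 to 37 mm), y along its seam (lengthwise between the jaws; 37.6 mm), where it can be gripped without pressing the cheeks: 24 to 32 mm free from there to the nutcracker's head, the gap between the open arms at least 32 mm wide
- walnut_center (a point): centre of the walnut, 19 mm above its foot
- walnut_shell (a joint): how far one cheek of the walnut's shell is pushed in (m): 0 whole (it springs back to 0 if let go before it gives), about 0.003 once cracked, where it stays
- tray: empty rectangular tray of clear-tinted acrylic, 200 mm (x) by 130 mm (y), 22 mm high, walls and floor 4 mm, a small lip at each short end; loose, 0.55 kg; origin under its centre, on the table
- pump_bottle: bystander: empty amber glass bottle with black pump, 72 mm across, 190 mm high; origin under its centre
- river_stone: bystander: smooth flat grey river stone, about 94 by 72 by 32 mm; origin under its centre
- spoon_rest: bystander: stainless steel spoon rest, 200 by 80 mm, 16 mm high, with a broad cupped end to +x; origin near its middle, on the table
Not all that is in view belongs to the job. Of the things like the walnut, leave any that is purple; of the rest the larger one is meant.

How it is judged (in metres and radians):
On the way:
1. the handles are squeezed until the shell gives: it has snapped in while the fingers are on the handles and not on the walnut (value of joint walnut_shell above 0.0024 m and contact force between the fingers and nutcracker above 0.3 N and contact force between the fingers and walnut below 0.1 N).
At the end, for the whole second after the job is handed in: shell cracked (cheek pushed in over 2.4 mm and staying so); walnut let go, at rest on the tray's floor, its centre within 92 by 57 mm of the tray's centre and under 35 mm above its underside; tray and nutcracker flat on the table (value of joint walnut_shell above 0.0024 m and x of walnut_center in the frame of tray between -0.092 and 0.092 m and y of walnut_center in the frame of tray between -0.057 and 0.057 m and z of walnut_center in the frame of tray below 0.035 m and linear speed of walnut below 0.02 m/s and angle between tray's own z axis and vertical below 0.05 rad and angle between nutcracker's own z axis and vertical below 0.1 rad and height (world z) of nutcracker below 0.01 m); the robot touches nothing.
It fails at once if the kernel is crushed: a jaw bears on the walnut with more than 27 N (contact force between nutcracker_l and walnut above 27 N).
It fails at once if the shell is pressed in by the fingers instead of by the nutcracker (contact force between the fingers and walnut above 4 N and value of joint walnut_shell between 0.0007 and 0.002 m).
It fails at once if the walnut is dropped or flung: it moves faster than 1 m/s with no finger on it (a fall of 5 cm) (contact force between the fingers and walnut below 0.05 N and linear speed of walnut above 1 m/s).
It fails at once if a bystander is shifted by more than 3 cm (distance of any of pump_bottle, river_stone, spoon_rest from where it was at the start of the episode above 0.03 m).
It also fails if it takes over 54 s, if anything falls off the work surface, if the arm or the gripper's body presses on something with over 40 N, if the wrist force passes 120 N, or if a joint passes its speed limit or range.

## Robot

A 7-joint arm with a two-finger parallel gripper is mounted at the origin on the work surface. World frame = base frame: x ahead of the robot, y to its left, z up, the work surface at z = 0. Lengths are in mm, angles in rad, forces in N, time in s.
With the tool pointing down it reaches from about 425 to 875 mm from the base axis. Payload 8.4 kg.
Tool frame: the origin (TCP) lies at the very end of the fingers, on their centre line; the grasp point (between the pads) lies 19 mm behind it (manip.pinch_z is the distance from the TCP to the grasp point, in mm); z points along the fingers, y is the line along which they close (so a half turn about z gives the same grasp; the last joint's range is limited). The gripper opens to 85 mm and grips with 20 to 120 N. Pads are 22 mm wide; open, the fingers measure 114 mm over their backs; the gripper's body (76 mm by 85 mm) begins 54 mm behind the grasp point. The pads swing forward as they close: fully open they stand 13 mm farther back than shut.
Start: joints at [-1.368, 0.333, 0.04, 1.465, -0.013, 1.343, -0.059], TCP at [193.207, 620.592, 231.308] pointing down, gripper open.
Joint ranges: [-2.58, 2.58], [-0.38, 2.09], [-1.3, 1.39], [0.25, 2.4], [-1.5, 4.64], [0.08, 2.09], [-2.65, 2.65]. Speed limits (rad/s): [2.22, 2.22, 2.79, 2.79, 3.14, 3.14, 3.14].

## Interface

Orientations are given as a rotation vector (axis times angle).
In Python, from bench import manip gives the robot as it stands. The module is installed in compiled form; this text tells all that it offers. Calls block until the motion is done:
- manip.movep(position, orientation): joint-space move of the TCP to a pose.
- manip.servo_line(position, rate=150, attitude=None, f_stop=None): straight line of the TCP; attitude=None keeps the orientation; rate is the mean speed in mm/s. With f_stop (N) it stops when the force on the tool has changed by that much, and returns True; else False.
- manip.move_j(angles): joint-space move.
- manip.move_gripper(opening): finger opening in mm; the grip force is fixed at half the most; returns when the fingers have stopped.
- manip.dwell(seconds).
- manip.inverse_kinematics(position, orientation): joint angles nearest the present ones, or None.
- manip.state(): the state.
- manip.snapshot(name): name is "scene" or "top" or "wrist"; returns a dict with "img" (480x640x3 uint8, red, green, blue), "mtx" (3x3 intrinsics, pixels), "extrinsics" (4x4, takes a point from camera to world coordinates). Camera axes: x right, y down, z forward; pixel columns grow to the right and rows downward; lengths in mm; the calibration is good to about 2 mm. A picture is of the moment at which its call begins. There is no depth.
A pose or a line that the arm cannot do raises manip.IKError and nothing moves.
- manip.close_job(): hands the job in; it is judged then, once.
Trained networks look in a picture, given as the dict that the camera call returned (one of the last four; its "shot" number tells which), for a name from the list of things; names that differ only in an ending like _2 or _b are one class to them, and where a whole thing is asked for, a point or a joint stands for the part that bears it (a point fixed in the world has none). Each returns a list of dicts, best first, with "confidence" (0 to 1); they miss things now and then, are a little off and sometimes report something else, mostly with a low value. They report only what shows in the picture. A call takes as long as a camera call. They do not tell look-alikes from the thing itself.
- manip.search_frame(label, picture): "box" ([left, top, right, bottom] in pixels, round what is visible of it).
The state is a dict: "time_s": time; "joints": joint angles; "joint_vel": joint speeds; "tau": joint torques, N m; "tool_pos": TCP position; "tcp_rot": TCP orientation; "contact_force": force on the tool from outside, world axes, zero at the start; "torque": the same for the moment, N m; "opening": finger opening in mm; "finger_force": force on a finger pad.
Only numpy, scipy, OpenCV 4.12 (cv2) and the standard library are available. Lean on these libraries where they do the work, as an engineer would, in place of code of your own. Each camera call takes 0.05 s, during which the arm holds its last target. There are 200 camera calls.

## Working session

There is one attempt and no reset: what is moved stays moved. The work goes in short steps, each a Python script; the robot and the scene stay as the last script left them, time stands still between calls to the robot, and variables do not carry over. Pictures are saved under pics/ and viewed, at most 10 in all, crops included, and the job is handed in when it is done.

```bash
mkdir -p pics
cat > h.py <<'E'
import numpy as np, cv2
from bench import manip
def save(s,n,crop=None,z=1):
    im=s["img"][:,:,::-1]
    if crop: im=im[crop[1]:crop[3],crop[0]:crop[2]]
    cv2.imwrite(f"pics/{n}.png",cv2.resize(im,None,fx=z,fy=z))
def px(s,u,v,h):
    K=np.array(s["mtx"]);T=np.array(s["extrinsics"])
    d=T[:3,:3]@np.linalg.solve(K,[u,v,1.]);o=T[:3,3]
    return o+d*(h-o[2])/d[2]
E
python3 - <<'E'
from h import *
s=manip.snapshot("top");save(s,"top1")
c=manip.snapshot("scene");save(c,"scene1")
for n,h in [("nutcracker",11),("nutcracker_l",11),("walnut",19),("tray",11),("pump_bottle",0),("river_stone",16),("spoon_rest",8)]:
    for r in manip.search_frame(n,s)[:4]:
        b=r["box"];print(n,round(r["confidence"],2),np.round(b),px(s,(b[0]+b[2])/2,(b[1]+b[3])/2,h).round())
print(s["extrinsics"],manip.state()["time_s"],manip.state()["tcp_rot"])
E
```

```text
nutcracker 0.89 [294. 187. 331. 262.] [570.  36.  11.]
nutcracker 0.82 [297. 195. 306. 269.] [553.  61.  11.]
nutcracker 0.36 [315. 192. 330. 262.] [566.  11.  11.]
nutcracker_l 0.89 [294. 187. 331. 262.] [570.  36.  11.]
nutcracker_l 0.82 [297. 195. 306. 269.] [553.  61.  11.]
nutcracker_l 0.36 [315. 192. 330. 262.] [566.  11.  11.]
walnut 0.69 [344. 221. 360. 235.] [563. -58.  19.]
walnut 0.67 [306. 205. 316. 220.] [599.  40.  19.]
walnut 0.56 [339. 194. 346. 202.] [635. -34.  19.]
tray 0.63 [424. 223. 480. 317.] [ 470. -293.   11.]
pump_bottle 0.61 [227. 159. 263. 196.] [684. 202.   0.]
pump_bottle 0.17 [298. 191. 308. 265.] [564.  59.   0.]
river_stone 0.9 [397. 160. 431. 197.] [ 686. -203.   16.]
spoon_rest 0.89 [164. 232. 204. 321.] [442. 334.   8.]
[[ 2.01506750e-02 -9.88354064e-01  1.50831677e-01  3.70192908e+02]
 [-9.99760188e-01 -1.86255335e-02  1.15176134e-02 -9.48796313e+00]
 [-8.57415958e-03 -1.51027593e-01 -9.88492362e-01  1.31040281e+03]
 [ 0.00000000e+00  0.00000000e+00  0.00000000e+00  1.00000000e+00]] 0.45 [-4.72320616e-01 -3.10585461e+00  2.43096723e-04]
```

View pics/top1.png

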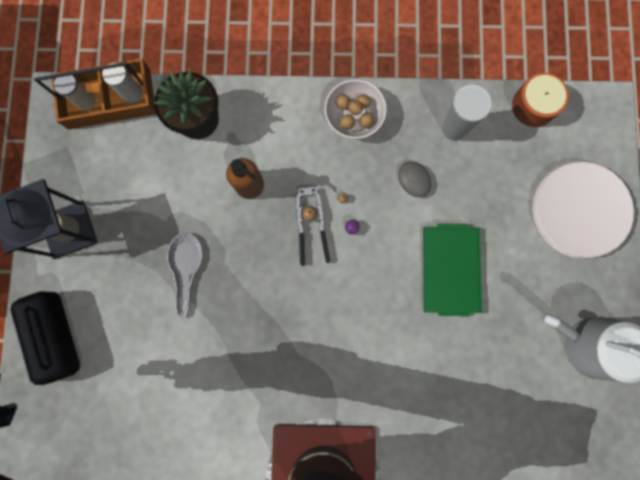

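View pics/scene1.png

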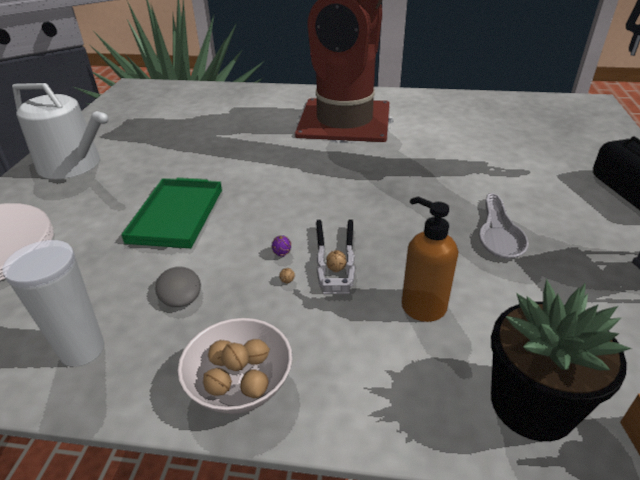

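The top view shows the nutcracker's head near (309,189), the walnut in its jaws at (309,213) and the handle ends at (303,263) and (327,260). The purple nut (352,227) and the tiny nut (342,198) are decoys. The tray is at (453,270). Next is a close look with the wrist camera.

```bash
cat >> h.py <<'E'
from scipy.spatial.transform import Rotation as R
def down(yaw): # tool y axis along world direction yaw-90deg (x along yaw)
    return (R.from_euler('z',yaw)*R.from_euler('x',np.pi)).as_rotvec()
E
python3 - <<'E'
from h import *
for y in (0.07,0.07+np.pi,0.07+np.pi/2,0.07-np.pi/2):
    q=manip.inverse_kinematics([530,36,280],down(y)); print(y,None if q is None else np.round(q,2))
y=min((0.07,0.07+np.pi),key=lambda y:9 if (q:=manip.inverse_kinematics([530,36,280],down(y))) is None else abs(q[6]))
manip.movep([530,36,280],down(y))
s=manip.snapshot("wrist");save(s,"w1");print(y,s["extrinsics"],s["mtx"],manip.state()["time_s"])
for n,h in [("nutcracker",11),("walnut",19)]:
    for r in manip.search_frame(n,s)[:4]:
        b=r["box"];print(n,round(r["confidence"],2),np.round(b),px(s,(b[0]+b[2])/2,(b[1]+b[3])/2,h).round())
E
```

```text
0.07 [-0.89  0.06  0.78  1.71 -0.04  1.39 -1.6 ]
3.211592653589793 [-0.83  0.06  0.71  1.71 -0.04  1.39  1.53]
1.6407963267948966 [-0.86  0.06  0.75  1.71 -0.04  1.39 -0.03]
-1.5007963267948965 None
3.211592653589793 [[-7.20102622e-02  9.49872235e-01  3.04232247e-01  4.51329046e+02]
 [ 9.97403543e-01  6.83237944e-02  2.27602939e-02  3.18615669e+01]
 [ 8.33069723e-04  3.05081296e-01 -9.52325947e-01  4.21819570e+02]
 [ 0.00000000e+00  0.00000000e+00  0.00000000e+00  1.00000000e+00]] [[334.17688777   0.         318.99684526]
 [  0.         334.17688777 239.17295231]
 [  0.           0.           1.        ]] 2.9083
nutcracker 0.93 [285. 154. 346. 296.] [564.  36.  11.]
nutcracker 0.87 [330. 155. 342. 290.] [559.  62.  11.]
walnut 0.93 [305. 238. 337. 265.] [596.  45.  19.]
walnut 0.7 [228. 212. 256. 237.] [568. -56.  19.]
walnut 0.57 [249. 269. 274. 288.] [640. -30.  19.]
```

View pics/w1.png

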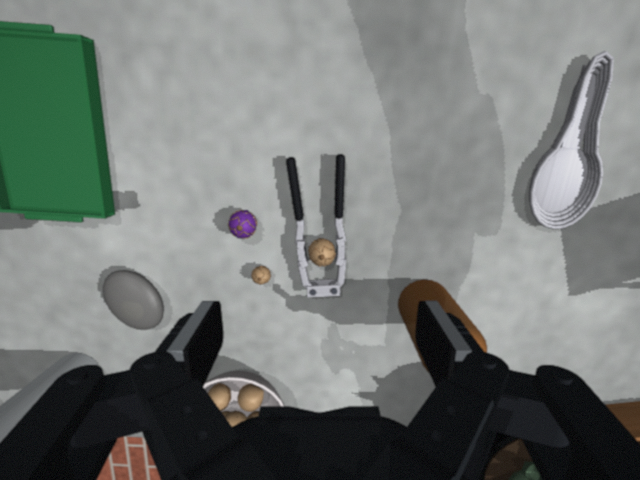

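The wrist view shows the sleeves from (291,158) to (298,219) and from (340,155) to (339,217), the walnut at (321,252) and the head at (323,291). I'll fit the sleeves by threshold.

Run:
```python
from h import *
s=manip.snapshot("wrist");g=s["img"].max(2)
m=np.zeros_like(g);m[140:228,275:360]=(g[140:228,275:360]<50)
n,l,st,c=cv2.connectedComponentsWithStats(m)
P=[]
for i in range(1,n):
    if st[i,4]<80: continue
    v,u=np.where(l==i);pts=np.array([px(s,a,b,20)[:2] for a,b in zip(u,v)])
    w,vec=np.linalg.eigh(np.cov(pts.T));d=vec[:,1]*np.sign(vec[0,1]);t=(pts-pts.mean(0))@d
    print(st[i],pts.mean(0).round(1),np.degrees(np.arctan2(d[1],d[0])).round(1),t.min().round(1),t.max().round(1));P.append(pts.mean(0))
for u,v,h in [(323,291,22),(311,291,22),(335,291,22)]:print(px(s,u,v,h).round(1))
mid=np.mean(P,0);hd=px(s,323,291,22)[:2];d=hd-mid
print(mid,np.linalg.norm(d),np.arctan2(d[1],d[0]),np.linalg.norm(P[0]-P[1]))
```

```text
[335 155  10  63 483] [511.3  60.5] 3.6 -36.4 38.1
[287 158  16  62 487] [518.    7.2] 11.5 -36.2 38.2
[650.4  51.5  22. ]
[651.6  35.6  22. ]
[649.3  67.3  22. ]
[514.61859526  33.85567687] 136.96110213145386 0.12895473276827915 53.63706431775914
```

Run:
```python
from h import *
rv=down(0.132+np.pi);p=[514.6,33.9]
manip.movep(p+[90],rv)
hit=manip.servo_line(p+[6],rate=90,f_stop=8)
print(hit,manip.state()["tool_pos"],manip.state()["time_s"])
o=64;pk=0;base=manip.state()["finger_force"];print(base)
while not hit and o>28:
    manip.move_gripper(o);st=manip.state();f=st["finger_force"]
    print(round(o,1),round(st["opening"],1),round(f,2),round(st["time_s"],2))
    pk=max(pk,f)
    if pk>4 and f<0.5*pk: print("SNAP",pk);break
    if f>11: print("TOO HIGH");break
    o-=1.5 if f<2 and o>57 else (1.0 if f<2.5 else 0.7)
```

```text
False [515.10065504  33.91679848   6.49938838] 4.925
0.0
64 64.0 0.83 5.28
62.5 62.6 0.86 5.49
61.0 61.3 0.86 5.71
59.5 59.5 0.84 5.92
58.0 58.1 0.86 6.14
56.5 56.6 0.88 6.36
55.5 55.5 0.9 6.58
54.5 54.9 0.88 6.79
53.5 53.4 0.9 7.01
52.5 52.5 0.91 7.22
51.5 51.6 0.9 7.44
50.5 50.6 0.92 7.66
49.5 49.2 0.93 7.88
48.5 48.5 0.93 8.09
47.5 47.3 1.0 8.31
46.5 46.4 1.15 8.53
45.5 45.1 1.98 8.74
44.5 44.3 3.31 8.96
43.8 43.8 4.41 9.18
43.1 43.4 5.5 9.39
42.4 42.6 6.56 9.61
41.7 42.2 7.16 9.82
41.0 40.7 1.3 10.04
SNAP 7.163295596837997
```

The shell snapped at a 7.2 N peak. Now I open, retreat and look at the walnut.

Run:
```python
from h import *
for o in (50,60,70,80): manip.move_gripper(o)
p=manip.state()["tool_pos"]
manip.servo_line([p[0],p[1],110])
manip.movep([500,36,220],down(0.132+np.pi))
s=manip.snapshot("wrist");save(s,"w2",(220,130,440,330),3)
for n,h in [("nutcracker",11),("walnut",19)]:
    for r in manip.search_frame(n,s)[:3]:
        b=r["box"];print(n,round(r["confidence"],2),np.round(b),px(s,(b[0]+b[2])/2,(b[1]+b[3])/2,h).round())
for y in (0.132+np.pi/2,0.132-np.pi/2):
    print(manip.inverse_kinematics([600,45,20],down(y)),manip.inverse_kinematics([470,-293,60],down(y)))
print(manip.state()["time_s"])
```

```text
nutcracker 0.64 [322. 188. 348. 332.] [555.  62.  11.]
nutcracker 0.6 [282. 188. 352. 346.] [566.  44.  11.]
nutcracker 0.23 [  0.  16.  82. 250.] [ 459. -248.   11.]
walnut 0.71 [299. 276. 330. 311.] [595.  44.  19.]
walnut 0.66 [208. 247. 242. 275.] [569. -58.  19.]
walnut 0.63 [234. 306. 260. 328.] [636. -29.  19.]
[-0.79429873  0.56662593  0.83163532  1.8292509  -0.50168199  0.97006082
  0.38510756] [-0.45280286  0.58737984  1.19992776  1.92927659 -0.62958828  1.06999468
  1.14942715]
[ 0.67066319  0.72087566 -1.0981684   1.75533085  0.71028165  1.12274464
  2.6144001 ] [-0.46266971  0.60440962  1.22009029  1.92954352 -0.6500848   1.07956975
 -1.97544879]
12.6083
```

View pics/w2.png

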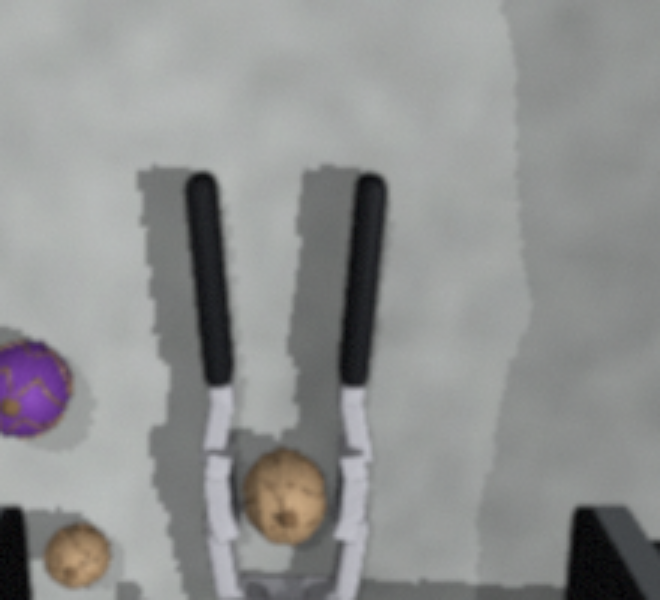

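The cracked walnut stands free between the opened jaws, with its centre at full-frame pixel (315,296) and centred between the arms. Next is the grasp along the seam.

Run:
```python
from h import *
s=manip.snapshot("wrist")
w=px(s,315.3,295.7,19);print(w)
x,y=w[:2];rv=down(0.132+np.pi/2)
manip.movep([x,y,110],rv)
manip.move_gripper(50)
hit=manip.servo_line([x,y,6],rate=80,f_stop=6)
st=manip.state();print(hit,st["tool_pos"],st["time_s"])
o=46
while not hit and o>30:
    manip.move_gripper(o);st=manip.state();f=st["finger_force"]
    print(round(o,1),round(st["opening"],1),round(f,2),np.round(st["contact_force"],1))
    if f>10:break
    o-=1
s=manip.snapshot("wrist");save(s,"w3");print(st["time_s"])
```

```text
[596.04189284  45.32971892  19.        ]
False [596.43429262  45.38227245   6.51202441] 15.675
46 45.7 0.0 [0.6 0.3 0.4]
45 44.7 0.0 [1.  0.4 0.2]
44 44.0 0.0 [-0.3 -0.7 -0.5]
43 43.1 0.0 [ 0.9 -0.7  0.5]
42 42.2 0.0 [ 0.1 -0.4  0. ]
41 41.0 0.12 [0.6 0.9 0.6]
40 40.3 0.14 [-0.   0.1  0.4]
39 39.3 0.13 [0.3 0.  0.8]
38 38.1 0.12 [ 1.1  0.7 -0.5]
37 37.1 1.98 [ 0.5 -0.3  0.8]
36 36.3 10.44 [-0.8 -0.7  2.7]
18.0583
```

View pics/w3.png

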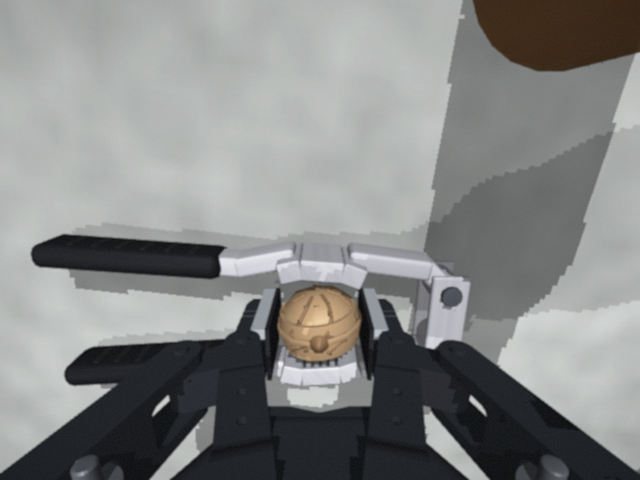

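The walnut (319,325) is held between the pads and clear of both jaws. I lift it and take it to the tray.

Run:
```python
from h import *
p=manip.state()["tool_pos"]
manip.servo_line([p[0],p[1],110],rate=90)
st=manip.state();print(st["opening"],st["finger_force"])
rv=down(np.pi/2)
manip.movep([470,-293,110],rv)
print(manip.state()["finger_force"],manip.state()["time_s"])
s=manip.snapshot("top")
for r in manip.search_frame("tray",s)[:1]:
    b=r["box"];print(px(s,(b[0]+b[2])/2,(b[1]+b[3])/2,11).round())
hit=manip.servo_line([470,-293,11.5],rate=70,f_stop=5)
print(hit,manip.state()["tool_pos"])
for o in (38,41,46,54): manip.move_gripper(o)
manip.servo_line([470,-293,130],rate=90)
s=manip.snapshot("wrist");save(s,"w4")
manip.movep([470,-100,250],rv)
s=manip.snapshot("top");save(s,"top2");print(manip.state()["time_s"])
```

```text
36.16643009343841 10.38378491257589
10.383298397271687 20.7667
[ 496. -296.   11.]
False [ 470.26893196 -293.11107404   11.86939861]
25.8083
```

View pics/w4.png

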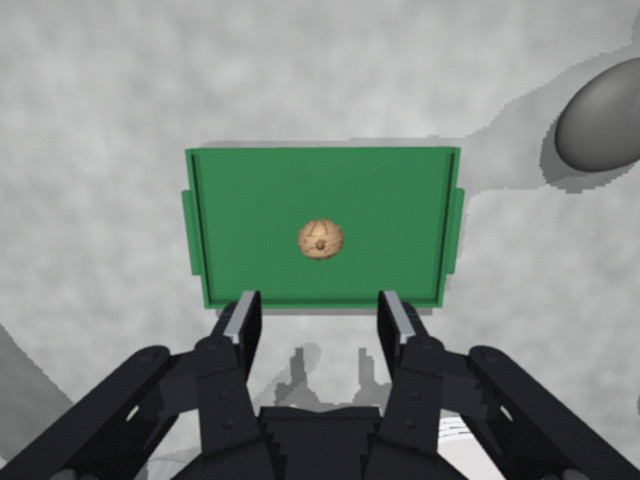

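View pics/top2.png

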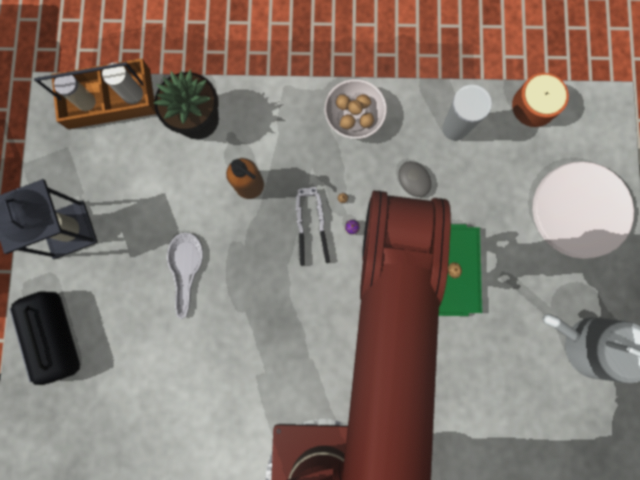

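The walnut stands near the tray's middle (wrist (320,240), top (455,270)). The nutcracker lies flat and the bystanders look unmoved. I hand the job in.

```bash
python3 -c "
from bench import manip
manip.dwell(0.3);print(manip.close_job())"
```

```text
the job is handed in; nothing more can be done
None
```

I cracked the walnut with the nutcracker (the shell gave at about 7.2 N a finger), set it down near the middle of the tray and handed the job in at about 26 s; no verdict came back, but the last pictures show the nutcracker flat and the other things unmoved.

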